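# Lock the alarm's battery door and hold its test button

### The arm

A 6-joint arm with a two-finger parallel gripper is mounted at the origin on the work surface. World frame = base frame: x ahead of the robot, y to its left, z up, the work surface at z = 0. Lengths are in m, angles in rad, forces in N, time in s.
With the tool pointing down it reaches from about 0.275 to 0.875 m from the base axis. Payload 12.5 kg.
Tool frame: the origin (TCP) lies on the centre line of the jaws, within the pads' length; the fingertips stand r.finger_overhang ahead of it and the grasp point (between the pads) lies 3 mm ahead of it (r.finger_overhang is the distance from the TCP to the fingertips, in m); z points along the fingers, y is the direction in which the jaws open and shut (so a half turn about z gives the same grasp; the last joint's range is limited). The gripper opens to 85 mm and grips with 20 to 120 N. Pads are 22 mm wide; open, the fingers measure 114 mm over their backs; the gripper's body (76 mm by 85 mm) begins 54 mm behind the grasp point. The pads swing forward as they close: fully open they stand 13 mm farther back than shut.
Start: joints at [1.219, 0.351, 1.652, -0, 1.139, -0.085], TCP at [0.145, 0.531, 0.253] pointing down, gripper open.
Joint ranges: [-2.75, 2.75], [-0.79, 2.1], [0.01, 2.65], [-1.57, 4.71], [0.07, 3.14], [-2.87, 2.87]. Speed limits (rad/s): [2.22, 2.22, 2.79, 3.14, 3.14, 3.14].

### API

Orientations are given as a unit quaternion [x, y, z, w].
In Python, from cell import r, optics gives the robot as it stands. The module is installed in compiled form; this text tells all that it offers. Calls block until the motion is done:
- r.move_to(position, orientation): joint-space move of the TCP to a pose.
- r.move_linear(position, rot=None, vel=0.15): straight line of the TCP; rot=None keeps the orientation; vel is the mean speed in m/s.
- r.set_joints(angles): joint-space move.
- r.set_gripper(opening, squeeze=None): opening from 0.0 (shut) to 1.0 (fully open); squeeze is the grip in N (None keeps the last); returns when the fingers have stopped.
- r.sleep(seconds).
- r.inverse_kinematics(position, orientation): joint angles nearest the present ones, or None.
- optics.get_image(name): name is "scene" or "top" or "wrist"; returns a dict with "pixels" (420x560x3 uint8, red, green, blue), "depth" (420x560 float32, m along the optical axis (not along the pixel's ray), 0 where there is no reading), "fx", "fy", "cx", "cy" (pixels), "camera_from_world" (4x4, takes a point from world to camera coordinates); the wrist camera has in their place "mount" (4x4, takes a point from camera to tool coordinates, whose origin is the TCP and whose axes are the flange's). Camera axes: x right, y down, z forward; pixel columns grow to the right and rows downward; lengths in m; the calibration is good to about 2 mm. A picture is of the moment at which its call begins: read the wrist's pose just before it.
A pose or a line that the arm cannot do raises r.PlanningError and nothing moves.
- r.hand_in(): hands the job in, once; it reports no verdict.
Readings, each from a call of its own:
- r.current_t(): time.
- r.current_q(): joint angles.
- r.current_qvel(): joint speeds.
- r.current_effort(): joint torques, N m.
- r.current_tool_pos(): TCP position.
- r.current_ee_rot(): TCP orientation.
- r.current_contact_force(): force on the tool from outside, world axes, zero at the start.
- r.current_torque(): the same for the moment, N m.
- r.current_opening(): opening from 0.0 (shut) to 1.0 (fully open).
Only numpy, scipy, OpenCV 4.12 (cv2) and the standard library are available. Lean on these libraries where they do the work, as an engineer would, in place of code of your own. Each camera call takes 0.05 s, during which the arm holds its last target.

### The job

The alarm on the entry shelf has fresh cells: with the green driver, turn the captive screw of its battery door clockwise until it stops, slot in line with the two red marks, and put the driver back in the slot of its stand. Then press the blue test button all the way down with the fingers, firmly but without leaning heavily on it, and keep it fully down: finish while still holding it pressed. Leave the other things on the shelf alone.

Things in the scene. Friction and masses are not known exactly. Their poses are not given: they have to be found in the camera images.
- alarm: White smoke and gas alarm lying face up, 116 (its x) x 160 (its y) x 36 mm high, fixed to the steel shelf by its magnetic back plate. Origin: centre of its underside; z up. Its -y half carries the grey battery door (top at 38 mm) with the screw, its +y half the blue test button and the horn grille.
- screw (a joint): Captive quarter-turn screw of the battery door, rad: 0 = open, 1.571 = locked (stop); it grows as the screw turns clockwise seen from above, starts somewhere from 0 to 0.5 and stays where it is left (friction about 0.04 N m). Open, the slot lies along the alarm's x; locked, it lies along the alarm's y, in line with the two red marks on the door. It does not move up or down.
- screw_head (a point): Centre of the top of the round brass screw head: diameter 26 mm, 7.5 mm proud of the door, top 45.5 mm above the shelf, at x -18, y -40 mm in the alarm's frame. This point turns with the screw: its x axis runs along the slot, its z up. The slot crosses the whole head, is 4.5 mm wide, widened by a 2 mm 45-degree chamfer to 8.5 mm at the top, and 6 mm deep.
- test_button (a joint): Travel of the spring-loaded test button, m: 0 = up, 0.007 = fully down. 1.5 N starts it, 5 N takes it fully down, and it springs back up when let go. It moves vertically.
- button_top (a point): Centre of the flat top of the blue test button, at x -16, y +42 mm in the alarm's frame, 47 mm above the shelf when up: a round cap of 38 mm diameter that stands 11 mm above the alarm's face when up, 4 mm when fully down.
- driver_grip (a point): Centre of the green handle of the stubby flat-blade driver, which starts upright in its stand: handle 34 (its x) x 20 (its y) x 50 mm high, so this point lies 25 mm below the handle's top, 67 mm above the tip, and 71 mm above the shelf when stored. The handle's 20 mm direction (y) is across the blade. Axes: x along the blade's width, z up the driver. Mass 60 to 110 g.
- driver_tip (a point): Middle of the driver's flat blade end; blade 14 mm wide (along the driver's x) and 2.5 mm thick, 13 mm long, below a round shaft of 7.6 mm. A black 26 mm collar, its underside 36 mm above this tip, rests on the stand when stored, with the tip 36 mm below the stand's top. Same axes as driver_grip. In the screw slot the blade has about 0.12 rad of play either way.
- driver: The driver itself; origin at its tip, same axes as driver_grip.
- stand_slot (a point): Centre of the mouth of the slot in the top of the driver's stand, 40 mm above the shelf. The stand is a fixed black rubber block, 86 (its x) x 52 (its y) x 40 mm, with six spare bits standing 8 mm out of its top at x +-34 mm. The slot goes right through: 19 mm long along this point's x axis, 10 mm wide, with a 2 mm chamfer. z up.
- charger: White magnetic charging disc, 60 mm across, 7 mm thick, origin under its centre. Leave alone.
- flashlight: Black plastic flashlight standing on its head, 42 mm across, 125 mm high, origin under its centre. Leave alone.
- pen_cup: Grey ceramic cup of pens, 76 mm across, cup 92 mm and pens about 150 mm high, origin under its centre. Leave alone.
- key_fob: Red plastic key fob, 34 x 52 x 12 mm, origin under its centre. Leave alone.
- canister: Screw-top aluminium canister, 71 mm across, 105 mm high, origin under its centre. Leave alone.
- cell_dish: Small white dish with the two spent cells, 72 mm across, about 20 mm high, origin under its centre. Leave alone.
Not all that is in view belongs to the job. What is shaped like the part that bears stand_slot but orange is not meant.

How it is judged:
On the way, in this order (a step that is already met when the one before it is completed fails the run):
1. the screw is turned to locked with the driver in its slot (value of joint screw above 1.4 rad and distance between driver_tip and screw_head below 0.013 m), for 0.1 s.
2. the driver stands in its stand again, let go, with the screw still locked (horizontal distance between driver_tip and stand_slot below 0.008 m and z of driver_tip in the frame of stand_slot below -0.03 m and angle between driver_grip's own z axis and vertical below 0.15 rad and contact force between the fingers and driver below 0.1 N and value of joint screw above 1.4 rad), for 0.2 s.
3. the test button is held fully down by the fingers (value of joint test_button above 0.0055 m and contact force between the fingers and alarm above 1.5 N and contact force between driver and alarm below 0.05 N and value of joint screw above 1.4 rad), for 0.3 s.
At the end, for the whole second after the job is handed in: Fingers hold the button down at least 5.5 of 7 mm with over 1.5 N; screw within 0.17 rad of locked; driver let go, off the alarm, upright within 0.15 rad in its stand, tip within 8 mm of the slot's middle and 30 mm or more below its mouth; other things upright (0.2 rad), within 30 mm of their start (all of step 3 and horizontal distance between driver_tip and stand_slot below 0.008 m and z of driver_tip in the frame of stand_slot below -0.03 m and angle between driver_grip's own z axis and vertical below 0.15 rad and contact force between the fingers and driver below 0.1 N and distance of each of charger, flashlight, pen_cup, key_fob, canister, cell_dish from where it was at the start of the episode below 0.03 m and angle between each of charger, flashlight, pen_cup, key_fob, canister, cell_dish's own z axis and vertical below 0.2 rad); the arm keeps its last pose, push and grip.
It fails at once if the alarm is pressed by the fingers with more than 40 N (contact force between the fingers and alarm above 40 N).
It fails at once if the screw is turned by anything but the driver's blade (velocity of joint screw above 0.3 rad/s and distance between driver_tip and screw_head above 0.02 m).
It fails at once if another thing on the shelf is pushed over 30 mm or tipped (distance of any of charger, flashlight, pen_cup, key_fob, canister, cell_dish from where it was at the start of the episode above 0.03 m or angle between any of charger, flashlight, pen_cup, key_fob, canister, cell_dish's own z axis and vertical above 0.35 rad).
It also fails if it takes over 59 s, if anything falls off the work surface, if the arm or the gripper's body presses on something with over 40 N, if the wrist force passes 120 N, or if a joint passes its speed limit or range.

## Working session

There is one attempt and no reset: what is moved stays moved. The work goes in short steps, each a Python script; the robot and the scene stay as the last script left them, time stands still between calls to the robot, and variables do not carry over. Pictures are saved under pics/ and viewed, and the job is handed in when it is done.

```bash
mkdir -p pics; ls; python3 - <<'E'
from cell import r, optics
import cv2, numpy as np
for n in ("scene","top","wrist"):
    im=optics.get_image(n)
    cv2.imwrite(f"pics/{n}0.png",im["pixels"][:,:,::-1])
    np.savez(f"{n}0.npz",**{k:v for k,v in im.items()})
    print(n,im["fx"],im["cx"],im["cy"],np.round(im.get("camera_from_world",im.get("mount")),3).tolist())
print(r.current_t(),r.finger_overhang,r.current_tool_pos(),r.current_ee_rot(),r.current_contact_force(),r.current_opening())
E
```

```text
pics
scene 474.17386170546774 271.46088856643775 214.5104183940322 [[0.209, 0.978, 0.017, -0.118], [0.812, -0.164, -0.561, -0.426], [-0.545, 0.131, -0.828, 1.27], [0.0, 0.0, 0.0, 1.0]]
top 459.3069993456327 272.92639231893014 214.35531138097383 [[-0.018, -1.0, -0.015, 0.006], [-0.982, 0.02, -0.189, 0.563], [0.19, 0.012, -0.982, 0.989], [0.0, 0.0, 0.0, 1.0]]
wrist 299.46713627054095 281.641030818694 213.78586312351496 [[-0.0, -0.956, -0.294, 0.075], [1.0, -0.0, -0.001, 0.001], [0.0, -0.294, 0.956, -0.122], [0.0, 0.0, 0.0, 1.0]]
0.15 0.022 [0.1449104  0.5303282  0.25287929] [ 1.33008239e-01  9.91114837e-01 -4.25331534e-04 -8.71692483e-05] [ 0.16203747 -0.07690677  0.97239504] 1.0007412151974657
```

View pics/scene0.png

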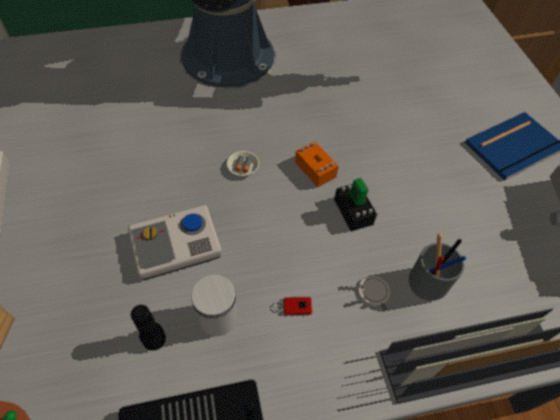

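View pics/top0.png

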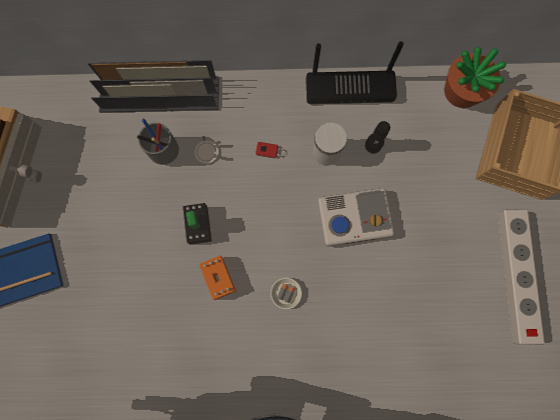

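View pics/wrist0.png

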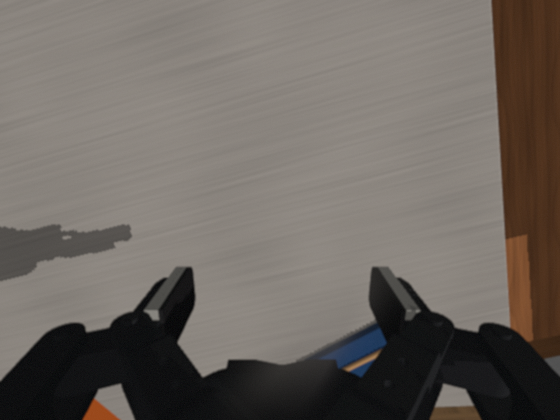

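Seen so far:
- **Driver candidates:** the green handle is at top (193,219) and scene (360,190). The green plant at top (480,70) is not it.
- **Stand candidates:** the black block is at top (197,224), and the orange decoy at top (217,278) is not meant.
- **Alarm:** the white box at top (355,217), with the button at (340,225) and the screw at (376,220). The white charger disc at (205,151) and the dish at (286,293) are not it.

Next I'll check this choice in a close crop.

```bash
python3 - <<'E'
import cv2, numpy as np
t=cv2.imread("pics/top0.png")
a=cv2.resize(t[195:250,165:235],None,fx=5.5,fy=5.5,interpolation=cv2.INTER_CUBIC)
b=cv2.resize(t[180:250,310:400],None,fx=4.4,fy=4.4,interpolation=cv2.INTER_CUBIC)
h=max(a.shape[0],b.shape[0])
p=lambda m:cv2.copyMakeBorder(m,0,h-m.shape[0],0,0,cv2.BORDER_CONSTANT)
cv2.imwrite("pics/crop0.png",np.hstack([p(a),p(b)]))
E
```

```text
(no output)
```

View pics/crop0.png

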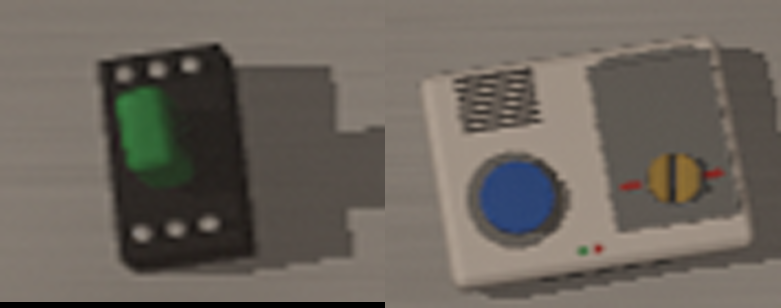

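The crop confirms it: a green handle in the black stand with 3+3 silver bits, and the alarm with a blue button and a brass screw whose slot runs vertically in the picture. Next, coarse positions by casting rays.

```bash
cat > h.py <<'E'
import numpy as np, cv2
from scipy.spatial.transform import Rotation as R
def cam_world(im,pos=None,rot=None):
    """4x4 world_from_camera"""
    if "camera_from_world" in im and im["camera_from_world"] is not None: return np.linalg.inv(im["camera_from_world"])
    T=np.eye(4); T[:3,:3]=R.from_quat(rot).as_matrix(); T[:3,3]=pos
    return T@im["mount"]
def ray(im,W,uv,z):
    d=W[:3,:3]@np.array([(uv[0]-im["cx"])/im["fx"],(uv[1]-im["cy"])/im["fy"],1.])
    o=W[:3,3]; return o+d*(z-o[2])/d[2]
def blobs(im,lo,hi,amin=15):
    hsv=cv2.cvtColor(im["pixels"],cv2.COLOR_RGB2HSV)
    m=cv2.inRange(hsv,np.array(lo),np.array(hi))
    c,_=cv2.findContours(m,cv2.RETR_EXTERNAL,cv2.CHAIN_APPROX_NONE)
    out=[]
    for k in c:
        M=cv2.moments(k)
        if M["m00"]>=amin: out.append((M["m00"],(M["m10"]/M["m00"],M["m01"]/M["m00"]),k))
    return sorted(out,key=lambda o:-o[0])
def down(yaw):
    """tool z down; tool x axis at world angle yaw; tool y = z x x"""
    c,s=np.cos(yaw),np.sin(yaw)
    X=np.array([c,s,0]);Z=np.array([0,0,-1.]);Y=np.cross(Z,X)
    return R.from_matrix(np.column_stack([X,Y,Z])).as_quat()
def load(n): 
    d=np.load(n); return {k:(d[k] if d[k].ndim else float(d[k])) for k in d.files}
E
python3 - <<'E'
from h import *
for n in ("top0","scene0"):
    im=load(n+".npz"); W=cam_world(im)
    for nm,lo,hi,z in (("blue",(105,120,60),(125,255,255),.047),("green",(45,100,40),(85,255,255),.09),("brass",(15,90,70),(30,255,255),.0455),("red",(0,150,60),(6,255,255),.038)):
        for a,uv,k in blobs(im,lo,hi,10)[:6]: 
            p=ray(im,W,uv,z); print(n,nm,a,np.round(uv,1),np.round(p,3), "depth pt z")
wi=load("wrist0.npz")
print(R.from_quat([0.133,0.991,0,0]).as_matrix().round(2))
E
```

```text
top0 blue 2193.0 [ 27.6 272.2] [0.444 0.55  0.047] depth pt z
top0 blue 257.5 [ 24.3 244.1] [0.508 0.562 0.047] depth pt z
top0 blue 181.0 [339.5 224.4] [ 0.538 -0.156  0.047] depth pt z
top0 blue 27.0 [148.6 128.8] [0.778 0.287 0.047] depth pt z
top0 green 1107.5 [479.7  70.4] [ 0.886 -0.49   0.09 ] depth pt z
top0 green 104.0 [190.8 218. ] [0.552 0.175 0.09 ] depth pt z
top0 brass 6864.0 [523.4 145.7] [ 0.716 -0.593  0.046] depth pt z
top0 brass 261.5 [  5.6 121.6] [0.805 0.634 0.046] depth pt z
top0 brass 74.0 [ 24.9 280.9] [0.424 0.555 0.046] depth pt z
top0 brass 41.5 [378.2 220. ] [ 0.547 -0.244  0.046] depth pt z
top0 brass 35.0 [372.2 220.1] [ 0.547 -0.231  0.046] depth pt z
top0 brass 11.0 [154.  139.6] [0.751 0.274 0.046] depth pt z
top0 red 226.5 [266.5 149.3] [0.724 0.008 0.038] depth pt z
top0 red 55.5 [531.6 332.1] [ 0.294 -0.564  0.038] depth pt z
top0 red 34.5 [158.2 130.9] [0.776 0.267 0.038] depth pt z
scene0 blue 2520.0 [511.6 140.5] [0.469 0.564 0.047] depth pt z
scene0 blue 348.0 [531.2 159.6] [0.528 0.578 0.047] depth pt z
scene0 blue 242.5 [191.9 222.2] [ 0.544 -0.153  0.047] depth pt z
scene0 green 4733.5 [84.4 13.2] [-0.119 -0.345  0.09 ] depth pt z
scene0 green 227.0 [360.3 191.2] [0.566 0.173 0.09 ] depth pt z
scene0 green 77.0 [ 10.  415.4] [ 0.849 -0.443  0.09 ] depth pt z
scene0 brass 282.0 [  4.5 323.4] [ 0.683 -0.485  0.045] depth pt z
scene0 brass 169.0 [273.1   3.4] [-0.143  0.155  0.045] depth pt z
scene0 brass 129.0 [533.8  34.5] [0.125 0.813 0.045] depth pt z
scene0 brass 113.5 [506.9 350.7] [0.899 0.326 0.045] depth pt z
scene0 brass 71.0 [438.9 245.7] [0.688 0.297 0.045] depth pt z
scene0 brass 67.5 [506.1 132.9] [0.444 0.564 0.045] depth pt z
scene0 red 399.5 [297.1 305.6] [0.749 0.006 0.038] depth pt z
scene0 red 14.0 [441.1 258.4] [0.711 0.294 0.038] depth pt z
[[-0.96  0.26  0.  ]
 [ 0.26  0.96  0.  ]
 [ 0.    0.   -1.  ]]
```

Button-to-screw distance is 83 mm against 82 mm expected, so the coarse positions hold. Next, wrist views over the stand and the alarm.

```bash
python3 - <<'E'
from cell import r, optics
from h import *
def shot(name):
    p,q=r.current_tool_pos(),r.current_ee_rot()
    im=optics.get_image("wrist"); np.savez(name+".npz",pos=p,rot=q,**im)
    cv2.imwrite(f"pics/{name}.png",im["pixels"][:,:,::-1])
    print(name,np.round(p,4),r.current_t())
q=down(np.pi+0.11)
for y in (np.pi+.11,): print(r.inverse_kinematics([.55,.175,.25],down(y)))
r.move_to([.55,.175,.27],q); shot("w1")
r.move_to([.545,-.195,.25],down(np.pi+0.13)); shot("w2")
print(r.current_q())
E
```

```text
[ 2.27399826e-01  4.03222325e-01  1.58324411e+00 -4.44089210e-16
  1.15512622e+00 -1.45339650e+00]
w1 [0.5497 0.1757 0.27  ] 2.15
w2 [ 0.5453 -0.194   0.2501] 3.5833
[-4.22134662e-01  4.06015094e-01  1.57870800e+00  1.77360017e-04
  1.15670174e+00 -2.12431587e+00]
```

View pics/w1.png

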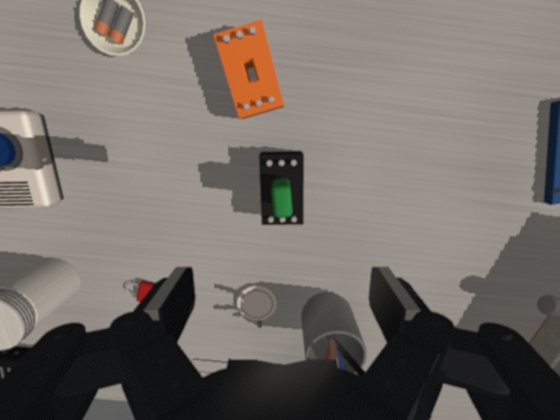

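View pics/w2.png

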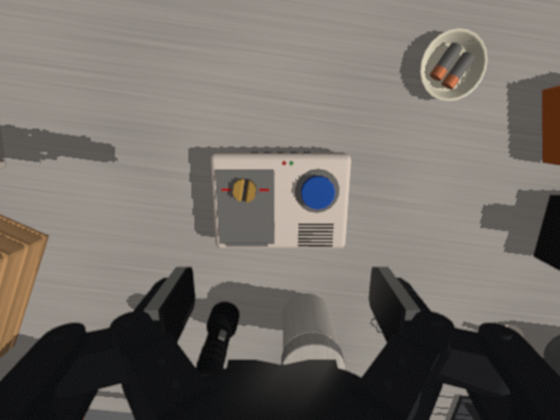

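w1 shows the driver at (281,198) in the stand centred at (282,188). w2 shows the screw at (244,190), red marks at (225,189) and (264,189), and the button at (318,192). I'll turn these into positions.

```bash
cat >> h.py <<'E'
def pca_dir(P):
    c=P.mean(0); u,s,v=np.linalg.svd(P-c); return c,v[0]
def alarm_meas(im,W):
    out={}
    b=[o for o in blobs(im,(105,120,60),(125,255,255),200)]
    # button: roundest blue
    for a,uv,k in b:
        (c,rad)=cv2.minEnclosingCircle(k)
        if a/(np.pi*rad*rad)>.8: out["button"]=ray(im,W,uv,.047); out["b_uv"]=uv; out["b_d"]=2*np.sqrt(a/np.pi)/im["fx"]; break
    br=blobs(im,(12,90,60),(32,255,255),30)
    # brass within 90-ish mm of button
    pts=[k for a,uv,k in br if abs(np.linalg.norm(ray(im,W,uv,.0455)[:2]-out["button"][:2])-.082)<.02]
    K=np.vstack(pts); c,rad=cv2.minEnclosingCircle(K); out["screw"]=ray(im,W,c,.0455)
    out["s_uv"]=c; out["s_diam"]=np.linalg.norm(ray(im,W,(c[0]+rad,c[1]),.0455)-ray(im,W,(c[0]-rad,c[1]),.0455))
    # slot: dark pixels inside
    g=cv2.cvtColor(im["pixels"],cv2.COLOR_RGB2HSV)[:,:,2]
    yy,xx=np.mgrid[:g.shape[0],:g.shape[1]]; ins=(xx-c[0])**2+(yy-c[1])**2<(.85*rad)**2
    thr=.55*np.median(g[ins]); d=ins&(g<thr)
    P=np.array([ray(im,W,p,.0455)[:2] for p in np.argwhere(d)[:,::-1]])
    if len(P)>3:
        cc,v=pca_dir(P); out["slot_c"]=cc; out["slot_ang"]=np.degrees(np.arctan2(v[1],v[0])); out["n"]=len(P)
    rd=[ray(im,W,uv,.038) for a,uv,k in blobs(im,(0,130,60),(8,255,255),4)+blobs(im,(172,130,60),(180,255,255),4)]
    rd=[p for p in rd if .012<np.linalg.norm(p[:2]-out["screw"][:2])<.03]
    out["red"]=np.array(rd)
    return out
E
python3 - <<'E'
from h import *
im=load("w2.npz"); W=cam_world(im,im["pos"],im["rot"])
o=alarm_meas(im,W)
for k,v in o.items(): print(k,np.round(v,4).tolist())
if len(o["red"])==2:
    d=o["red"][0]-o["red"][1]; print("red ang",np.degrees(np.arctan2(d[1],d[0])), o["red"].mean(0))
d=o["button"]-o["screw"]; print("dist",np.linalg.norm(d[:2]),"alarm yaw",np.degrees(np.arctan2(d[1],d[0])-np.arctan2(82,2)))
im=load("w1.npz"); W=cam_world(im,im["pos"],im["rot"])
g=[b for b in blobs(im,(45,100,40),(85,255,255),50)]
for a,uv,k in g: print("green",a,uv,ray(im,W,uv,.09))
hsv=cv2.cvtColor(im["pixels"],cv2.COLOR_RGB2HSV)
roi=np.zeros(hsv.shape[:2],np.uint8); roi[140:240,250:320]=255
m=((hsv[:,:,2]<60)|((hsv[:,:,0]>45)&(hsv[:,:,0]<85)&(hsv[:,:,1]>100))).astype(np.uint8)*255&roi
m=cv2.morphologyEx(m,cv2.MORPH_CLOSE,np.ones((7,7)))
n,l,s,c=cv2.connectedComponentsWithStats(m); print(s,c)
# bits
bm=cv2.inRange(hsv,np.array((0,0,90)),np.array((180,70,255)))&roi
cv2.imwrite("pics/w1crop.png",cv2.resize(im["pixels"][140:240,240:330,::-1],None,fx=6,fy=6,interpolation=cv2.INTER_CUBIC))
im=load("w2.npz")
cv2.imwrite("pics/w2crop.png",cv2.resize(im["pixels"][140:260,200:360,::-1],None,fx=5,fy=5,interpolation=cv2.INTER_CUBIC))
E
```

```text
button [0.54, -0.154, 0.047]
b_uv [317.3225, 192.078]
b_d 0.1087
screw [0.5489, -0.2353, 0.0455]
s_uv [243.8333, 190.1667]
s_diam 0.0273
slot_c [0.5488, -0.2341]
slot_ang -2.7001
n 69
red [[0.552, -0.2563, 0.038], [0.5469, -0.2133, 0.038]]
red ang -83.20974990701887 [ 0.54945116 -0.23479104  0.038     ]
dist 0.08178996895729114 alarm yaw 7.603853518227956
green 709.0 (281.63916314057354, 197.76445698166432) [0.55026426 0.17654007 0.09      ]
[[     0      0    560    420 232128]
 [   259    151     44     73   3072]] [[279.47687052 209.79934777]
 [281.24772135 186.88053385]]
```

View pics/w1crop.png

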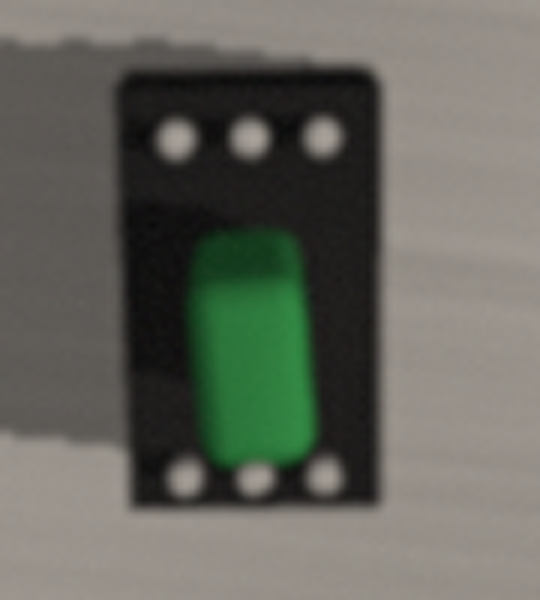

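View pics/w2crop.png

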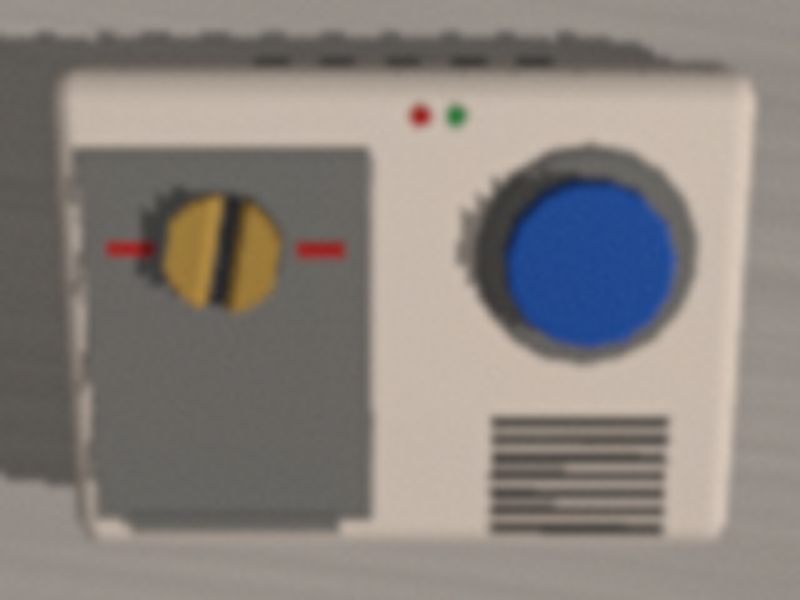

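```bash
python3 - <<'E'
from h import *
im=load("w1.npz"); W=cam_world(im,im["pos"],im["rot"])
f=lambda u,v:(240+(u+.5)/6-.5,140+(v+.5)/6-.5)
hsv=cv2.cvtColor(im["pixels"],cv2.COLOR_RGB2HSV)
# light part of handle top
for lo in (90,100,110,120):
    for a,uv,k in blobs(im,(45,100,lo),(85,255,255),100): 
        p=ray(im,W,uv,.096); rc=cv2.minAreaRect(np.array([ray(im,W,q,.096)[:2]*1000 for q in k[:,0]],np.float32)); print(lo,a,np.round(uv,1),p.round(4),rc)
B=[ray(im,W,f(*q),.048) for q in ((177,138),(250,138),(323,138),(187,478),(257,478),(325,478))]
B=np.array(B);print(B.round(4), B.mean(0))
d=B[:3].mean(0)-B[3:].mean(0); print(np.linalg.norm(d),np.degrees(np.arctan2(-d[1],-d[0])))
E
```

```text
90 433.5 [282.8 201.4] [0.5524 0.1779 0.096 ] ((552.6509399414062, 177.9607696533203), (31.52208137512207, 16.692058563232422), 11.461498260498047)
100 396.0 [283.1 201.7] [0.5528 0.1783 0.096 ] ((552.984619140625, 178.3002471923828), (30.51926040649414, 15.865447044372559), 10.998797416687012)
110 345.0 [283.5 202. ] [0.553  0.1788 0.096 ] ((553.049072265625, 178.6463165283203), (28.67247200012207, 14.828447341918945), 11.441611289978027)
120 208.5 [285.4 202.1] [0.5528 0.1806 0.096 ] ((552.7887573242188, 179.7855224609375), (26.567745208740234, 11.644366264343262), 11.418352127075195)
[[0.5212 0.1589 0.048 ]
 [0.5197 0.1727 0.048 ]
 [0.5181 0.1865 0.048 ]
 [0.5887 0.1676 0.048 ]
 [0.5872 0.1816 0.048 ]
 [0.5857 0.1952 0.048 ]] [0.55341591 0.17706379 0.048     ]
0.06809422291719583 7.3803099816941335
```

Checks: bit rows are 68.1 mm apart (68 expected), the stand centre is (0.553,0.177) at 7.4°, and the handle top is at (0.5525,0.178) at about 11°. I'll take one closer look at the screw, then grasp the driver.

```bash
cat >> h.py <<'E'
def shot(r,optics,name):
    p,q=np.array(r.current_tool_pos()),np.array(r.current_ee_rot())
    im=optics.get_image("wrist"); np.savez(name+".npz",pos=p,rot=q,**im)
    cv2.imwrite(f"pics/{name}.png",im["pixels"][:,:,::-1])
    print(name,np.round(p,4),r.current_t())
    im["pos"]=p; im["rot"]=q
    return im,cam_world(im,p,q)
E
python3 - <<'E'
from cell import r, optics
from h import *
r.move_linear([.550,-.215,.165],rot=down(np.pi+0.125))
im,W=shot(r,optics,"w3")
o=alarm_meas(im,W)
for k,v in o.items(): print(k,np.round(v,4).tolist())
if len(o["red"])==2:
    d=o["red"][0]-o["red"][1]; print("red ang",np.degrees(np.arctan2(d[1],d[0])), o["red"].mean(0))
d=o["button"]-o["screw"]; print("dist",np.linalg.norm(d[:2]),"alarm yaw",np.degrees(np.arctan2(d[1],d[0])-np.arctan2(82,2)))
u,v=map(int,o["s_uv"])
cv2.imwrite("pics/w3crop.png",cv2.resize(im["pixels"][v-60:v+60,u-60:u+100,::-1],None,fx=5,fy=5,interpolation=cv2.INTER_CUBIC))
E
```

```text
w3 [ 0.5504 -0.2149  0.1658] 4.3667
button [0.5397, -0.1542, 0.047]
b_uv [354.1507, 211.0287]
b_d 0.1448
screw [0.549, -0.2353, 0.0455]
s_uv [257.0, 209.5]
s_diam 0.0272
slot_c [0.5487, -0.2342]
slot_ang -3.1626
n 134
red [[0.5525, -0.2562, 0.038], [0.5472, -0.2136, 0.038]]
red ang -82.81867744285661 [ 0.54984193 -0.23488473  0.038     ]
dist 0.08161466636212569 alarm yaw 7.949280000239831
```

View pics/w3crop.png

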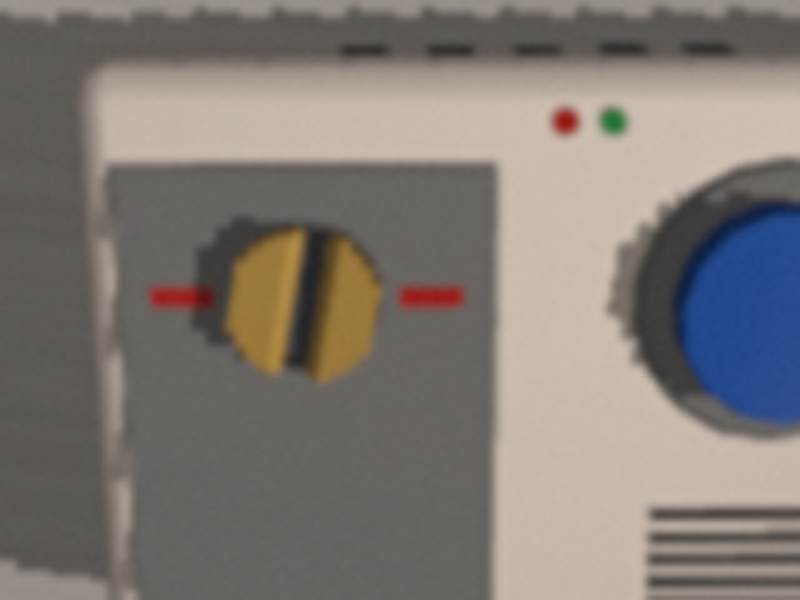

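Screw centre is (0.549,-0.2353), its slot is at about -3°, and the alarm's yaw is about 7.5°. So the screw is at about 0.18 rad now. Next I'll grasp the driver.

```bash
python3 - <<'E'
from cell import r, optics
from h import *
g=down(np.pi+np.radians(9.5))
r.move_to([.553,.1775,.20],g)
r.move_linear([.553,.1775,.0765],rot=g,vel=.12)
print(r.current_tool_pos(),r.current_contact_force())
r.set_gripper(0.0,70)
print("open",r.current_opening(),r.current_contact_force(),r.current_t())
r.move_linear([.553,.1775,.165],vel=.1)
print(r.current_tool_pos(),r.current_contact_force(),r.current_t())
im,W=shot(r,optics,"w4")
for n in("scene","top"):
    im=optics.get_image(n); cv2.imwrite(f"pics/{n}4.png",im["pixels"][:,:,::-1]); np.savez(n+"4.npz",**im)
E
python3 - <<'E'
import cv2,numpy as np
a=cv2.imread("pics/scene4.png")[100:260,260:460]; b=cv2.imread("pics/w4.png")
cv2.imwrite("pics/m4.png",cv2.resize(a,None,fx=4,fy=4*.93,interpolation=cv2.INTER_CUBIC))
E
```

```text
[0.55343606 0.17758919 0.07719855] [ 0.08010051 -0.19263525  0.92108119]
open 0.22477467970893425 [-0.82605781 -1.9793627   3.80648824] 7.6167
[0.55261512 0.17745627 0.16430784] [-1.06460951  0.91160527 -1.35532131] 8.65
w4 [0.5526 0.1775 0.1643] 8.7
```

View pics/w4.png

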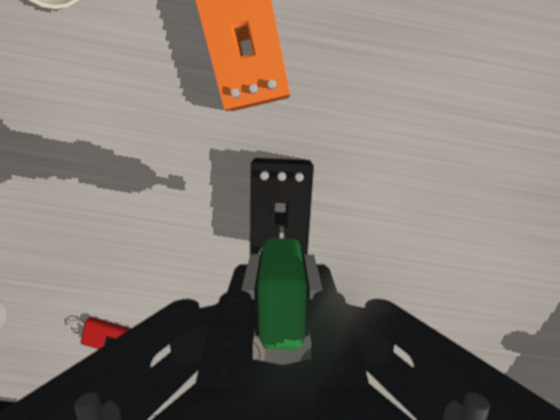

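View pics/m4.png

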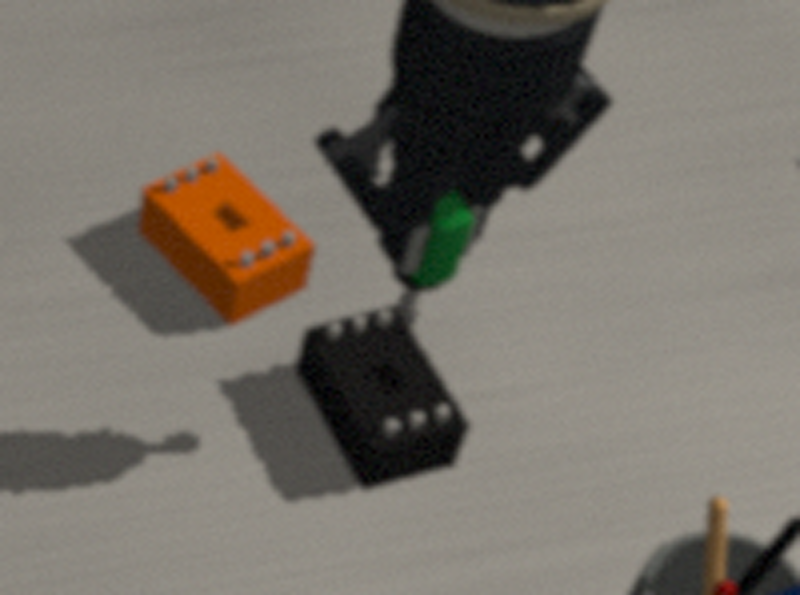

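```bash
python3 - <<'E'
from h import *
im=load("w4.npz"); M=np.linalg.inv(im["mount"])
def pr(p):
    c=M@np.array([*p,1]); return (c[0]/c[2]*im["fx"]+im["cx"],c[1]/c[2]*im["fy"]+im["cy"])
for dx in (-.003,0,.003):
    print(dx,"facebot",np.round([pr((dx+.017,s*.01,.0312)) for s in(-1,1)],1).tolist(),"facetop",np.round([pr((dx+.017,s*.01,-.0188)) for s in(-1,1)],1).tolist(),"backtop",np.round(pr((dx-.017,0,-.0188)),1),"tip",np.round([pr((dx+s*.007,0,.0732)) for s in(-1,1)],1).tolist(),"bladetop+",np.round(pr((dx+.007,0,.0602)),1))
cv2.imwrite("pics/w4crop.png",cv2.resize(im["pixels"][195:365,205:355,::-1],None,fx=4.5,fy=3.5,interpolation=cv2.INTER_CUBIC))
E
```

```text
-0.003 facebot [[262.0, 237.6], [298.4, 237.6]] facetop [[253.9, 285.1], [305.3, 285.1]] backtop [279.8 356.3] tip [[280.6, 247.2], [280.5, 228.6]] bladetop+ [280.5 235.4]
0 facebot [[261.9, 232.4], [298.5, 232.4]] facetop [[253.7, 278.2], [305.5, 278.2]] backtop [279.8 350.5] tip [[280.6, 243.3], [280.5, 224.5]] bladetop+ [280.5 231.1]
0.003 facebot [[261.8, 227.3], [298.6, 227.3]] facetop [[253.5, 271.2], [305.6, 271.2]] backtop [279.8 344.6] tip [[280.5, 239.3], [280.5, 220.4]] bladetop+ [280.4 226.7]
```

View pics/w4crop.png

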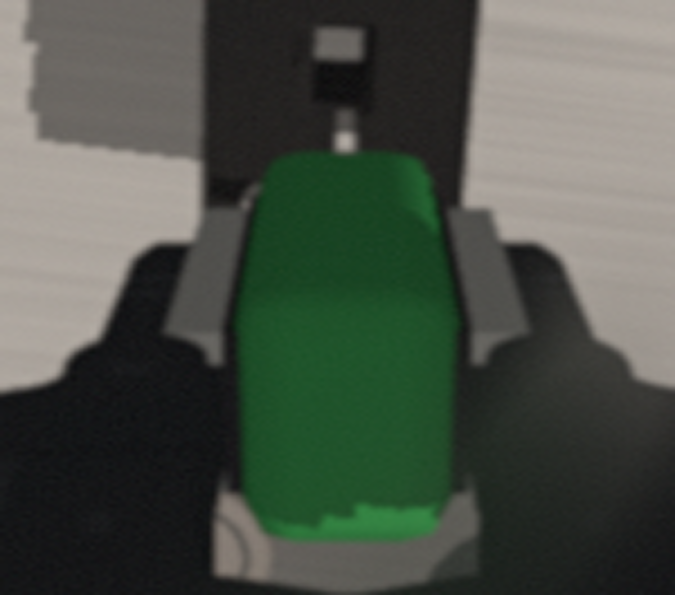

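The grip is good: the driver is upright between the pads, blade end at (282,226), lateral offset under 0.5 mm, about 1.3 mm along tool -x. I'll go to a hover over the screw and check.

```bash
cat >> h.py <<'E'
SC=np.array([.549,-.2353]); DX=-.0013
def tcp(z,yawdeg,c=SC):
    y=np.radians(yawdeg)+np.pi
    p=np.array(c)-DX*np.array([np.cos(y),np.sin(y)])
    return [p[0],p[1],z],down(y)
E
python3 - <<'E'
from cell import r, optics
from h import *
p,q=tcp(.17,-3); r.move_to(p,q)
p,q=tcp(.128,-3); r.move_linear(p,rot=q,vel=.12)
print(r.current_tool_pos(),p,r.current_contact_force(),r.current_q()[5])
im,W=shot(r,optics,"w5")
cv2.imwrite("pics/w5crop.png",cv2.resize(im["pixels"][170:300,190:370,::-1],None,fx=4.4,fy=4.4,interpolation=cv2.INTER_CUBIC))
for n in("scene","top"):
    im=optics.get_image(n); np.savez(n+"5.npz",**im)
    c=im["pixels"][180:290,90:240,::-1] if n=="scene" else im["pixels"][160:270,310:460,::-1]
    cv2.imwrite(f"pics/{n}5.png",cv2.resize(c,None,fx=5,fy=5,interpolation=cv2.INTER_CUBIC))
E
```

```text
[ 0.5479877  -0.23490485  0.12819114] [np.float64(0.5477017816048191), np.float64(-0.23523196325688417), 0.128] [ 0.24697104 -0.43973457 -0.3514846 ] -2.002167164538229
w5 [ 0.548  -0.2349  0.1282] 10.875
```

View pics/w5crop.png

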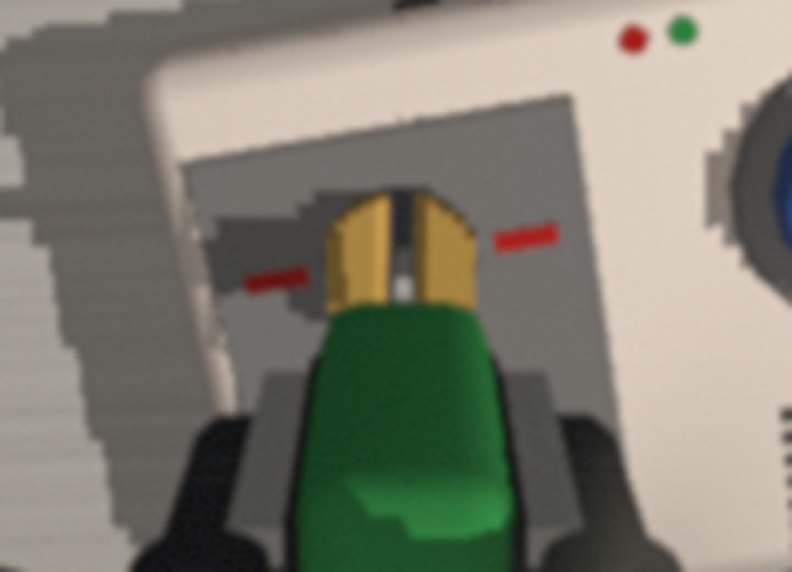

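View pics/scene5.png

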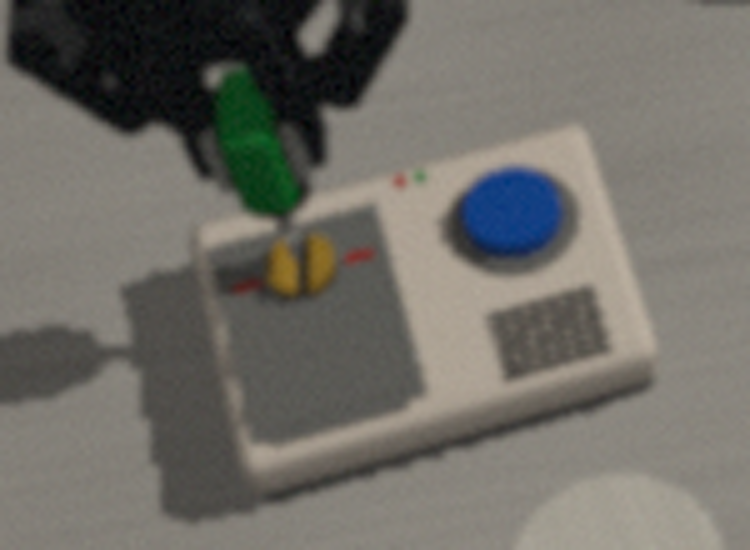

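The slot is vertical in the wrist picture, in line with the blade, and the blade is centred on it in column. I'll insert it with force checks.

```bash
python3 - <<'E'
from cell import r, optics
from h import *
f0=np.array(r.current_contact_force())
for z in (.1215,.119,.1175,.116,.115,.114,.1133):
    p,q=tcp(z,-3); r.move_linear(p,rot=q,vel=.04)
    f=np.array(r.current_contact_force())-f0
    print(z,np.round(r.current_tool_pos(),4),np.round(f,2),np.round(r.current_torque(),2))
    if f[2]>8: break
print(r.current_t())
im,W=shot(r,optics,"w6")
cv2.imwrite("pics/w6crop.png",cv2.resize(im["pixels"][170:300,190:370,::-1],None,fx=4.4,fy=4.4,interpolation=cv2.INTER_CUBIC))
E
```

```text
0.1215 [ 0.5476 -0.2352  0.1213] [ 1.63  0.2  -0.  ] [ 0.02 -0.01  0.03]
0.119 [ 0.5476 -0.2352  0.1189] [0.96 0.68 0.12] [-0.01  0.03 -0.  ]
0.1175 [ 0.5477 -0.2352  0.1174] [0.59 1.01 0.36] [-0.01 -0.    0.02]
0.116 [ 0.5476 -0.2352  0.1159] [ 1.06  1.36 -0.37] [0.02 0.   0.03]
0.115 [ 0.5477 -0.2352  0.1149] [ 0.78  1.04 -0.52] [ 0.02  0.02 -0.  ]
0.114 [ 0.5477 -0.2352  0.1139] [ 0.08  1.09 -0.45] [ 0.   -0.07  0.04]
0.1133 [ 0.5477 -0.2352  0.1132] [ 1.15  1.78 -0.46] [ 0.03 -0.03 -0.  ]
12.7833
w6 [ 0.5477 -0.2352  0.1132] 12.8333
```

View pics/w6crop.png

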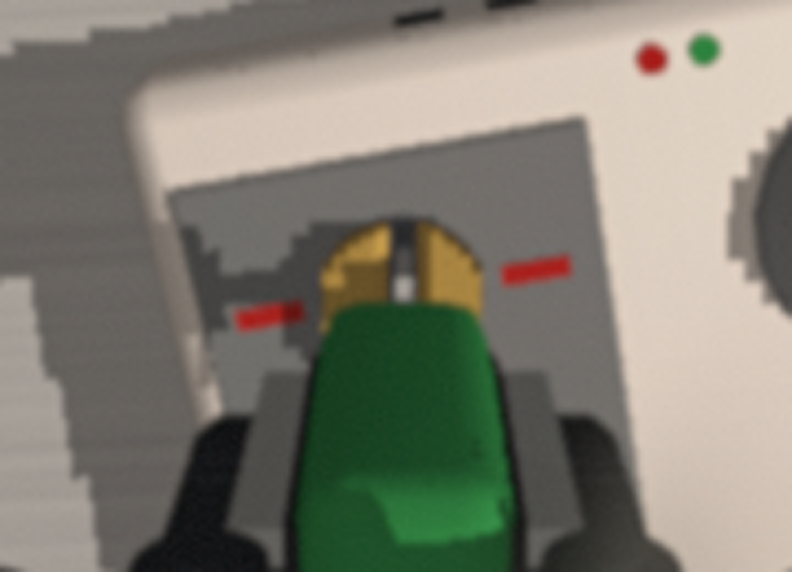

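The blade is in the slot with no contact force. Now I'll turn it clockwise in steps and watch the torque for the stop.

```bash
python3 - <<'E'
from cell import r, optics
from h import *
t0=np.array(r.current_torque())
for a in [-12,-22,-32,-42,-52,-62,-70,-76,-80,-83,-85,-87,-88.5,-90]:
    p,q=tcp(.1133,a); r.move_linear(p,rot=q,vel=.1)
    f=np.array(r.current_contact_force()); t=np.array(r.current_torque())
    print(a,np.round(r.current_tool_pos(),4),np.round(f,1),np.round(t,3),round(r.current_t(),2))
    if abs(t[2])>.35 or np.linalg.norm(f)>25: break
im,W=shot(r,optics,"w7")
cv2.imwrite("pics/w7crop.png",cv2.resize(im["pixels"][170:300,190:370,::-1],None,fx=4.4,fy=4.4,interpolation=cv2.INTER_CUBIC))
E
```

```text
-12 [ 0.5477 -0.2351  0.1133] [-0.6 -0.8 -1.1] [-0.216  0.111  0.081] 13.14
-22 [ 0.5478 -0.235   0.1133] [-1.5 -2.  -0.6] [-0.492  0.19   0.034] 13.47
-32 [ 0.5478 -0.2347  0.1133] [-0.6 -2.5 -0.2] [-0.53   0.295  0.02 ] 13.79
-42 [ 0.548  -0.2345  0.1133] [-2.1 -2.5  0.6] [-0.533  0.282  0.012] 14.12
-52 [ 0.5482 -0.2343  0.1133] [-0.6 -1.5  0.4] [-0.453  0.298  0.055] 14.44
-62 [ 0.5484 -0.2341  0.1133] [-0.9 -1.4 -0. ] [-0.433  0.192 -0.011] 14.77
-70 [ 0.5486 -0.234   0.1133] [-0.5 -0.5 -0.8] [-0.312  0.181 -0.01 ] 15.06
-76 [ 0.5487 -0.234   0.1133] [-0.8 -0.8 -0.3] [-0.312  0.067  0.049] 15.32
-80 [ 0.5488 -0.234   0.1133] [ 0.2 -0.6 -0.4] [-0.238  0.04   0.043] 15.57
-83 [ 0.5489 -0.234   0.1133] [-0.  -1.8 -0.7] [-0.226  0.     0.033] 15.82
-85 [ 0.5489 -0.234   0.1133] [ 0.5 -1.1 -0.9] [-0.19  -0.097  0.038] 16.07
-87 [ 0.549  -0.234   0.1133] [ 0.8 -1.  -0.6] [-0.126 -0.17   0.012] 16.32
-88.5 [ 0.549  -0.234   0.1133] [ 0.6 -0.8 -0.5] [-0.109 -0.174  0.024] 16.57
-90 [ 0.549  -0.234   0.1133] [ 1.  -0.9 -1.1] [-0.128 -0.236  0.08 ] 16.82
w7 [ 0.549  -0.234   0.1133] 16.8667
```

View pics/w7crop.png

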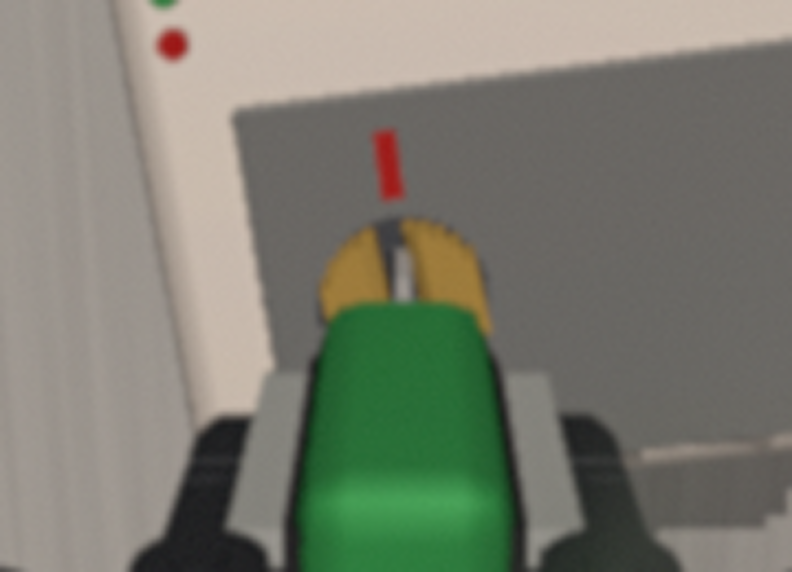

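The slot now lines up with the red mark at crop (388,165). I'll turn a little further to feel the stop.

```bash
python3 - <<'E'
from cell import r, optics
from h import *
for a in [-91.5,-93,-94.5,-96]:
    p,q=tcp(.1133,a); r.move_linear(p,rot=q,vel=.1)
    r.sleep(.1)
    f=np.array(r.current_contact_force()); t=np.array([r.current_torque() for _ in range(1)]).mean(0)
    print(a,np.round(r.current_tool_pos(),4),np.round(f,1),np.round(t,3),round(r.current_t(),2))
    if abs(t[2])>.3 or np.linalg.norm(f)>25: break
r.sleep(.2)
im,W=shot(r,optics,"w8")
cv2.imwrite("pics/w8crop.png",cv2.resize(im["pixels"][170:300,190:370,::-1],None,fx=4.4,fy=4.4,interpolation=cv2.INTER_CUBIC))
E
```

```text
-91.5 [ 0.5491 -0.234   0.1133] [ 0.8  0.1 -0.1] [-0.1   -0.299  0.028] 17.22
-93 [ 0.5491 -0.234   0.1133] [ 1.2 -0.2 -0.4] [-0.149 -0.326  0.019] 17.57
-94.5 [ 0.5491 -0.234   0.1133] [ 1.5 -0.8 -0.5] [-0.13  -0.361  0.097] 17.92
-96 [ 0.5492 -0.234   0.1133] [ 1.7 -0.1 -0.6] [-0.085 -0.377  0.055] 18.27
w8 [ 0.5492 -0.234   0.1133] 18.5167
```

View pics/w8crop.png

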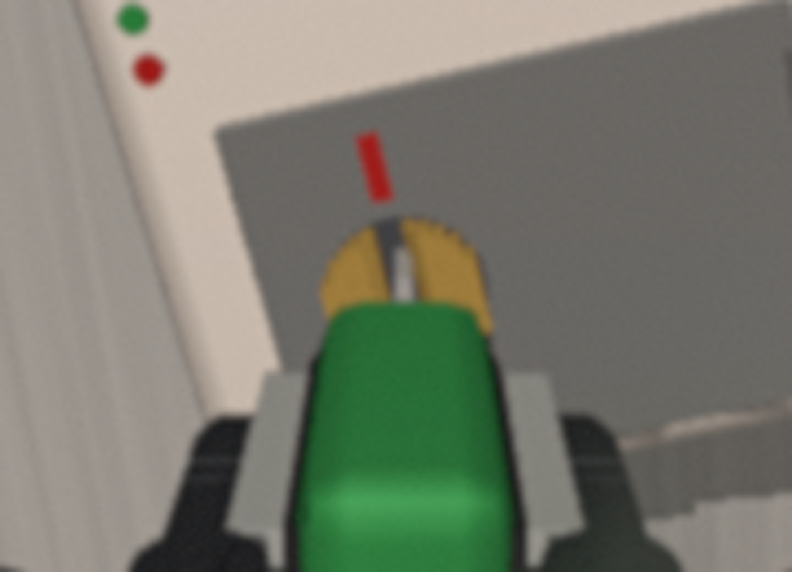

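```bash
python3 - <<'E'
from cell import r, optics
from h import *
for a in [-98,-100,-102]:
    p,q=tcp(.1133,a); r.move_linear(p,rot=q,vel=.1)
    r.sleep(.1)
    f=np.array(r.current_contact_force()); t=np.array(r.current_torque())
    print(a,np.round(r.current_tool_pos(),4),np.round(f,1),np.round(t,3),round(r.current_q()[5],4),round(r.current_t(),2))
    if abs(t[2])>.25 or np.linalg.norm(f)>25: break
im,W=shot(r,optics,"w9")
cv2.imwrite("pics/w9crop.png",cv2.resize(im["pixels"][170:300,190:370,::-1],None,fx=4.4,fy=4.4,interpolation=cv2.INTER_CUBIC))
for k in ("w6","w7","w8","w9"):
    im=load(k+".npz"); W=cam_world(im,im["pos"],im["rot"])
    print(k,np.degrees(R.from_quat(im["rot"]).as_euler("zyx"))[0])
E
```

```text
-98 [ 0.5492 -0.234   0.1133] [ 1.9 -0.  -0.7] [-0.139 -0.332  0.109] -0.3421 18.87
-100 [ 0.5492 -0.234   0.1133] [ 1.5 -1.1 -0.4] [-0.125 -0.326  0.151] -0.3072 19.22
-102 [ 0.5492 -0.234   0.1133] [ 0.6 -0.3 -0.8] [-0.185 -0.256  0.168] -0.2723 19.57
w9 [ 0.5492 -0.234   0.1133] 19.6167
w6 -177.0019799032605
w7 -90.06605235257666
w8 -84.01767650920115
w9 -78.06228879281944
```

View pics/w9crop.png

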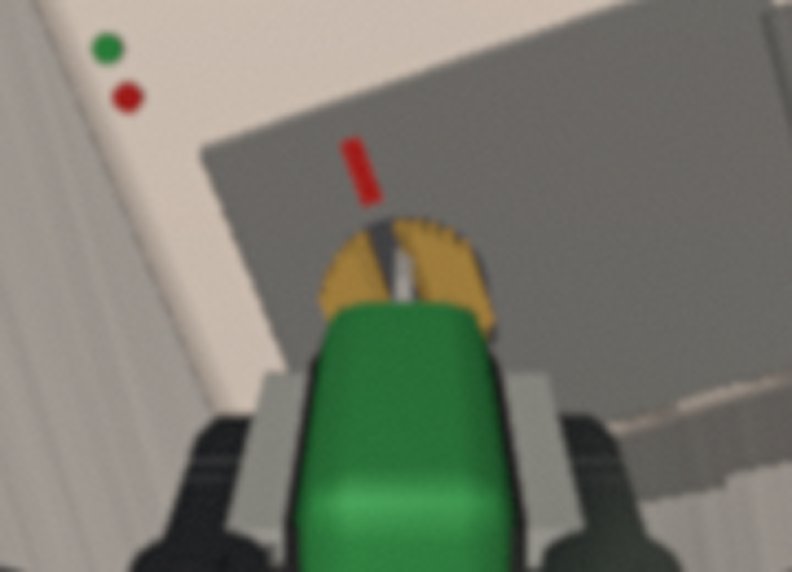

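The torque is rising (0.03 to 0.17 N m) and the slot stays with the mark while the hand turns, so the screw is at its stop. I'll ease back to mid-play, lift out and check.

```bash
python3 - <<'E'
from cell import r, optics
from h import *
p,q=tcp(.1133,-86); r.move_linear(p,rot=q,vel=.1); r.sleep(.1)
print(np.round(r.current_contact_force(),1),np.round(r.current_torque(),3))
p,q=tcp(.13,-86); r.move_linear(p,rot=q,vel=.05)
print(np.round(r.current_contact_force(),1),np.round(r.current_torque(),3))
p,q=tcp(.175,-86); r.move_linear(p,rot=q,vel=.12)
im,W=shot(r,optics,"w10")
cv2.imwrite("pics/w10crop.png",cv2.resize(im["pixels"][130:360,170:390,::-1],None,fx=3.4,fy=2.6,interpolation=cv2.INTER_CUBIC))
print(r.current_t())
E
```

```text
[-0.3 -0.4 -0.9] [-0.001 -0.046 -0.029]
[-0.6  0.1 -0.8] [0.001 0.004 0.005]
w10 [ 0.5487 -0.2339  0.1746] 21.2083
21.2083
```

View pics/w10crop.png

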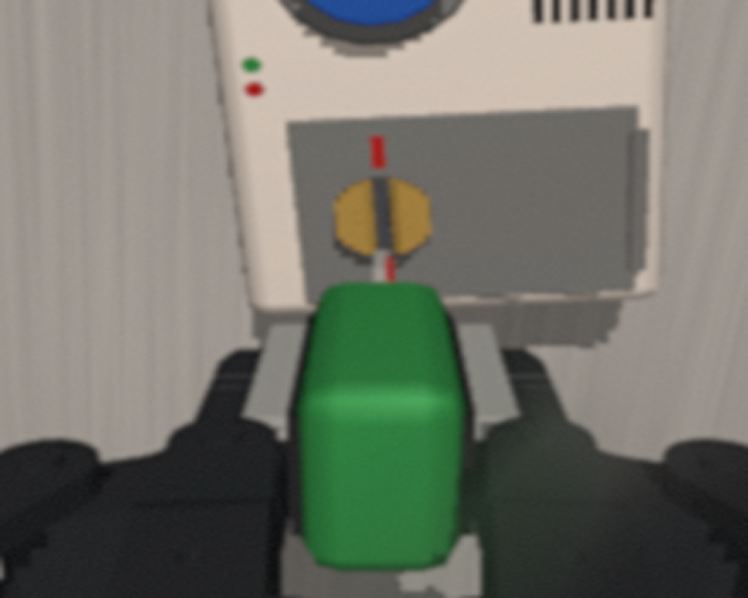

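The slot is in line with both red marks and the driver hasn't slipped in the grip. Back to the stand.

```bash
python3 - <<'E'
from cell import r, optics
from h import *
q=down(np.pi+np.radians(8))
r.move_to([.5525,.1773,.175],q)
r.move_linear([.5525,.1773,.125],rot=q,vel=.12)
print(np.round(r.current_tool_pos(),4),r.current_contact_force())
im,W=shot(r,optics,"w11")
cv2.imwrite("pics/w11crop.png",cv2.resize(im["pixels"][170:300,190:370,::-1],None,fx=4.4,fy=4.4,interpolation=cv2.INTER_CUBIC))
E
```

```text
[0.5529 0.177  0.1253] [ 0.63129934  0.07597876 -0.4056226 ]
w11 [0.5529 0.177  0.1253] 23.35
```

View pics/w11crop.png

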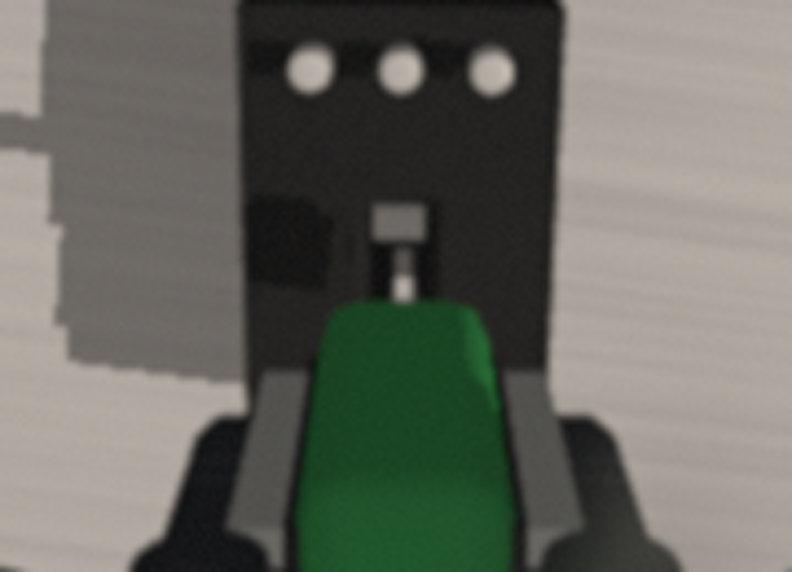

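The blade, at crop (403,275), is centred between the slot's edges at about 370 and 435. I'll lower it with force checks and release.

```bash
python3 - <<'E'
from cell import r, optics
from h import *
q=down(np.pi+np.radians(8))
f0=np.array(r.current_contact_force()); ok=True
for z in (.113,.107,.100,.093,.087,.082,.0785,.0775):
    r.move_linear([.5525,.1773,z],rot=q,vel=.06)
    f=np.array(r.current_contact_force())-f0
    print(z,np.round(r.current_tool_pos(),4),np.round(f,1))
    if np.linalg.norm(f)>8: ok= z<.0786; break
if ok:
    r.set_gripper(.75); r.sleep(.2)
    print(r.current_opening(),r.current_contact_force(),r.current_t())
    im,W=shot(r,optics,"w12")
E
```

```text
0.113 [0.5523 0.1773 0.1127] [-0.2 -0.6 -1.6]
0.107 [0.5523 0.1773 0.1066] [-0.7  0.4 -1.5]
0.1 [0.5523 0.1772 0.0996] [-0.8 -0.7 -1. ]
0.093 [0.5523 0.1772 0.0925] [-1.2 -0.1 -1.5]
0.087 [0.5523 0.1773 0.0866] [-0.3 -0.4 -1.2]
0.082 [0.5523 0.1773 0.0817] [-0.1 -0.3 -0.7]
0.0785 [0.5524 0.1773 0.0783] [ 0.4 -0.  -1.6]
0.0775 [0.5525 0.1773 0.0775] [-1.2  0.1 -0.5]
0.7496526154914804 [ 0.63602558  0.63705516 -0.18750054] 26.1833
w12 [0.5525 0.1773 0.0775] 26.2333
```

View pics/w12.png

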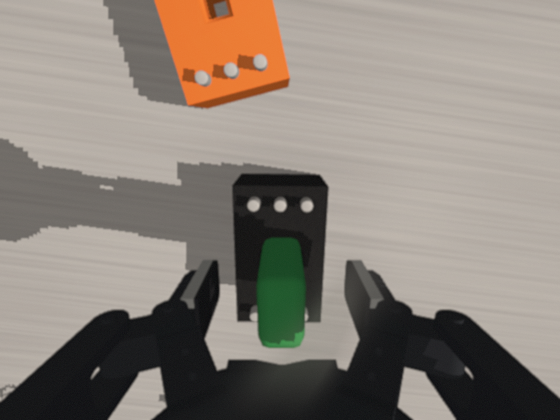

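The driver stands in its slot, released, with clear gaps to both pads. I'll retreat, verify from above, then go to the button.

```bash
python3 - <<'E'
from cell import r, optics
from h import *
r.move_linear([.5525,.1773,.24],vel=.2)
im,W=shot(r,optics,"w13")
for a,uv,k in blobs(im,(45,100,40),(85,255,255),100)[:2]: print("green",a,np.round(uv,1),ray(im,W,uv,.09).round(4))
c=im["pixels"][130:270,190:370,::-1]; cv2.imwrite("pics/w13crop.png",cv2.resize(c,None,fx=4.2,fy=4.2,interpolation=cv2.INTER_CUBIC))
r.set_gripper(0.0,40)
q=down(np.pi+np.radians(7.5))
r.move_to([.5397,-.1542,.16],q)
print(r.current_opening(),r.current_tool_pos(),r.current_contact_force(),r.current_t())
im,W=shot(r,optics,"w14")
im=optics.get_image("scene"); cv2.imwrite("pics/scene14.png",im["pixels"][:,:,::-1])
E
```

```text
w13 [0.552  0.1772 0.2388] 27.25
green 861.0 [281.6 202.8] [0.5494 0.1775 0.09  ]
0.00011234751217734498 [ 0.54012195 -0.15338247  0.16032333] [ 0.71835504  0.39387412 -0.08886165] 29.1667
w14 [ 0.5401 -0.1534  0.1603] 29.2167
```

View pics/w13crop.png

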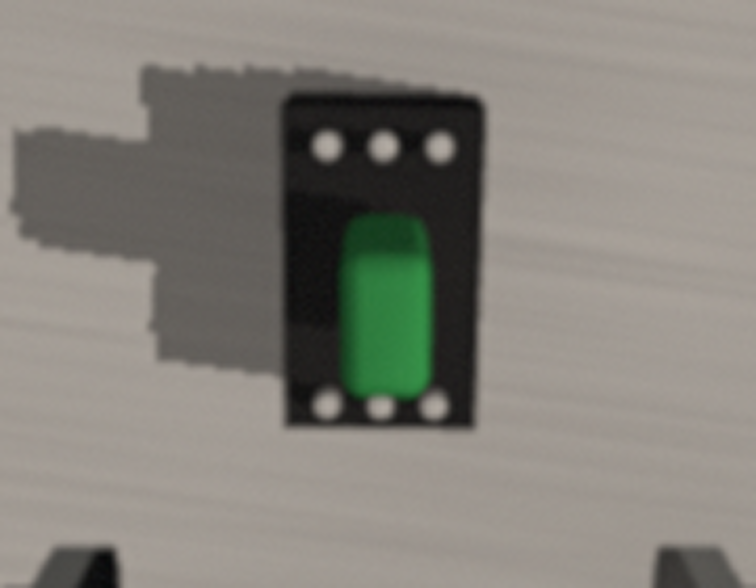

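View pics/w14.png

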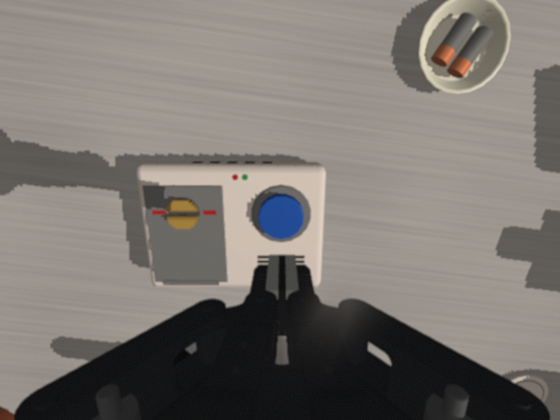

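View pics/scene14.png

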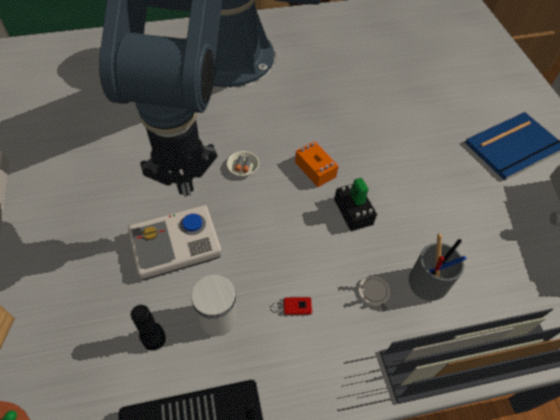

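The driver sits upright in the black stand, the slot at (183,213) lies in line with the red marks, and the button at (281,217) is under the finger line. Now I'll press in small steps, reading the force.

```bash
python3 - <<'E'
from cell import r, optics
from h import *
b=[.5397,-.1542]; q=down(np.pi+np.radians(7.5))
r.move_linear([*b,.080],rot=q,vel=.12); r.sleep(.15)
f0=np.array(r.current_contact_force())
for z in list(np.arange(.072,.0575,-.001)):
    r.move_linear([*b,z],rot=q,vel=.03)
    f=np.mean([np.array(r.current_contact_force()) for _ in range(3)],0)-f0
    print(round(z,4),np.round(r.current_tool_pos(),4),np.round(f,1))
    if f[2]>12: break
r.sleep(.5)
print(np.round(np.array(r.current_contact_force())-f0,1),r.current_tool_pos(),r.current_t())
im,W=shot(r,optics,"w15")
im=optics.get_image("scene"); np.savez("scene15.npz",**im); cv2.imwrite("pics/scene15.png",cv2.resize(im["pixels"][110:290,90:390,::-1],None,fx=2.6,fy=2.6,interpolation=cv2.INTER_CUBIC))
E
```

```text
0.072 [ 0.5396 -0.1542  0.0718] [ 1.  -0.8 -0.4]
0.071 [ 0.5397 -0.1542  0.071 ] [-0.5 -0.5  0.5]
0.07 [ 0.5397 -0.1542  0.07  ] [ 0.5 -0.9  0. ]
0.069 [ 0.5398 -0.1542  0.0691] [ 0.4 -0.2  1. ]
0.068 [ 0.5398 -0.1543  0.0681] [0.9 0.1 1.9]
0.067 [ 0.5398 -0.1543  0.0671] [ 0.2 -0.8  1.5]
0.066 [ 0.5398 -0.1542  0.066 ] [ 1.1 -0.7  2.5]
0.065 [ 0.5398 -0.1542  0.065 ] [-0.1 -1.1  2.2]
0.064 [ 0.5398 -0.1542  0.064 ] [0.5 0.4 3.6]
0.063 [ 0.5398 -0.1542  0.063 ] [ 1.4 -0.8  4.7]
0.062 [ 0.5398 -0.1542  0.0621] [ 1.6 -0.6  5.1]
0.061 [ 0.5398 -0.1543  0.0619] [-3.2  0.1 15.9]
[-2.2 -0.3 15.7] [ 0.53983725 -0.15426209  0.06187691] 33.9
w15 [ 0.5398 -0.1543  0.0619] 33.95
```

View pics/w15.png

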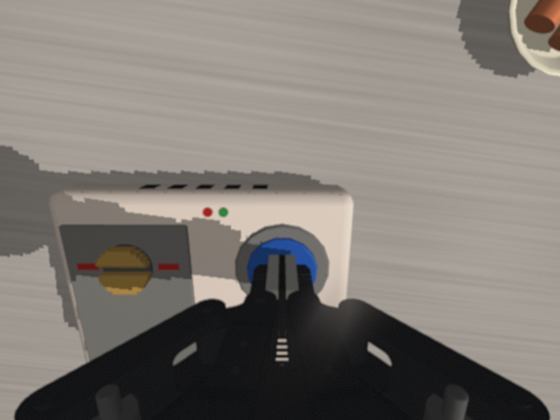

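View pics/scene15.png

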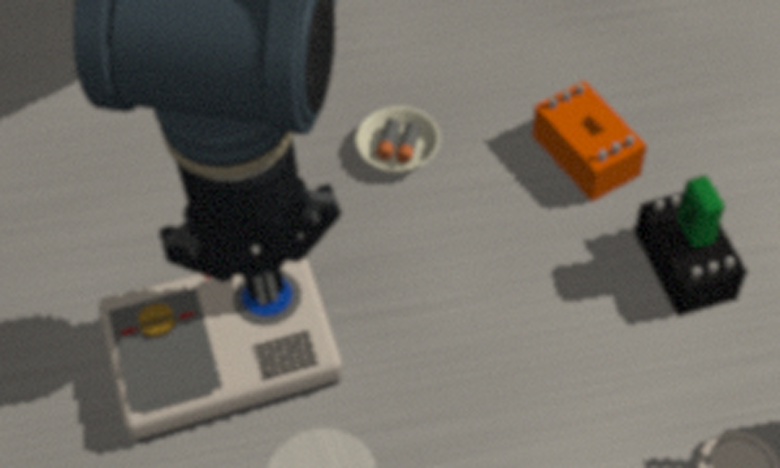

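The button is at its hard stop. The force ramped to 5 N over 7 mm of travel, then jumped to 15.7 N and stayed steady. The slot is in line with the marks and the driver is in its stand, so I'm handing in while still holding the button.

```bash
python3 - <<'E'
from cell import r
r.hand_in()
print(r.current_t(),r.current_contact_force(),r.current_tool_pos())
E
```

```text
the job is handed in; nothing more can be done
the job is handed in; nothing more can be done
```

I locked the screw with the green driver and put the driver back in the black stand. I then pressed the blue button fully down and handed in while still holding it, at about 34 s of the 59 s; the hand-in reports no verdict.

Last checks before handing in:
- **Screw:** the slot lies in line with both red marks, seen after the blade came out and again during the press. The stop showed only as a torque rise to about 0.17 N m and the slot staying on the marks while the hand turned further, not as a hard torque jump.
- **Driver:** it stands upright in the slot and the fingers let go cleanly. I confirmed this from above with the wrist camera and again in the scene view.
- **Button:** the force rose to about 5 N over 7 mm of travel, then jumped at the hard stop. It held steady at about 15.7 N, well under the 40 N limit.
- **Other things on the shelf:** none looked disturbed in the pictures, though I did not measure their positions again.

No check failed. The two estimates of the alarm's angle differed by about 1 degree, and the estimates of where the driver sat in the grip differed by 1–2 mm; both were within what the fits allow.

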